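# Return the pocket meters to their cradles

## Task

The class has left five pocket multimeters in two crossed stacks. Take the stacks apart from the top, one meter at a time, and lay each meter in the cradle of its own colour: face up, flat inside the corner lips and along the cradle (either way round). Set each down gently without dropping, ramming or tipping it, and leave all five lying still and released.

Things in the scene. Friction and masses are not known exactly. Their poses are not given: they have to be found in the camera images.
- meter_yellow: pocket multimeter in a yellow holster: rounded block 105 long (own x) x 50 wide (own y) x 34 high mm, about 0.17 kg, dark face and pale display on top. Origin: centre of its underside; z up out of its face. The meters start face up on the bench in two stacks, one of two and one of three, each turned about 60 degrees to the one beneath, so that ends of all show from above.
- meter_red: pocket multimeter in a red holster: rounded block 105 long (own x) x 50 wide (own y) x 34 high mm, about 0.17 kg, dark face and pale display on top. Origin: centre of its underside; z up out of its face. The meters start face up on the bench in two stacks, one of two and one of three, each turned about 60 degrees to the one beneath, so that ends of all show from above.
- meter_blue: pocket multimeter in a blue holster: rounded block 105 long (own x) x 50 wide (own y) x 34 high mm, about 0.17 kg, dark face and pale display on top. Origin: centre of its underside; z up out of its face. The meters start face up on the bench in two stacks, one of two and one of three, each turned about 60 degrees to the one beneath, so that ends of all show from above.
- meter_green: pocket multimeter in a green holster: rounded block 105 long (own x) x 50 wide (own y) x 34 high mm, about 0.17 kg, dark face and pale display on top. Origin: centre of its underside; z up out of its face. The meters start face up on the bench in two stacks, one of two and one of three, each turned about 60 degrees to the one beneath, so that ends of all show from above.
- meter_white: pocket multimeter in a white holster: rounded block 105 long (own x) x 50 wide (own y) x 34 high mm, about 0.17 kg, dark face and pale display on top. Origin: centre of its underside; z up out of its face. The meters start face up on the bench in two stacks, one of two and one of three, each turned about 60 degrees to the one beneath, so that ends of all show from above.
- cradle_yellow: yellow low tray fixed to the bench, 129 (own x) x 74 (own y) mm: base 4 mm thick, 4 mm thick L-shaped lips at the corners (legs 24 mm along x, 22 along y), tops 9 mm above the bench, open between. A meter fits inside with 8 mm to spare all round, its length along x, either way round, its underside 4 mm above the bench. Origin: centre of the tray's underside. Loose clutter between the trays is at most 26 mm high.
- cradle_red: red low tray fixed to the bench, 129 (own x) x 74 (own y) mm: base 4 mm thick, 4 mm thick L-shaped lips at the corners (legs 24 mm along x, 22 along y), tops 9 mm above the bench, open between. A meter fits inside with 8 mm to spare all round, its length along x, either way round, its underside 4 mm above the bench. Origin: centre of the tray's underside. Loose clutter between the trays is at most 26 mm high.
- cradle_blue: blue low tray fixed to the bench, 129 (own x) x 74 (own y) mm: base 4 mm thick, 4 mm thick L-shaped lips at the corners (legs 24 mm along x, 22 along y), tops 9 mm above the bench, open between. A meter fits inside with 8 mm to spare all round, its length along x, either way round, its underside 4 mm above the bench. Origin: centre of the tray's underside. Loose clutter between the trays is at most 26 mm high.
- cradle_green: green low tray fixed to the bench, 129 (own x) x 74 (own y) mm: base 4 mm thick, 4 mm thick L-shaped lips at the corners (legs 24 mm along x, 22 along y), tops 9 mm above the bench, open between. A meter fits inside with 8 mm to spare all round, its length along x, either way round, its underside 4 mm above the bench. Origin: centre of the tray's underside. Loose clutter between the trays is at most 26 mm high.
- cradle_white: white low tray fixed to the bench, 129 (own x) x 74 (own y) mm: base 4 mm thick, 4 mm thick L-shaped lips at the corners (legs 24 mm along x, 22 along y), tops 9 mm above the bench, open between. A meter fits inside with 8 mm to spare all round, its length along x, either way round, its underside 4 mm above the bench. Origin: centre of the tray's underside. Loose clutter between the trays is at most 26 mm high.
There are look-alikes about, which are no part of the job. Leave any pink look-alike of the meter_white alone. Of the things shaped like the meter_green, the green one is meant.

How it is judged:
By the outcome, as a careful person would: the job done as asked, in the order asked, and still so for the second after the job is handed in, with the robot touching nothing.
It also fails if it takes over 136 s, if anything falls off the work surface, if the arm or the gripper's body presses on something with over 40 N, if the wrist force passes 120 N, or if a joint passes its speed limit or range.

## Robot

A 6-joint arm with a two-finger parallel gripper is mounted at the origin on the work surface. World frame = base frame: x ahead of the robot, y to its left, z up, the work surface at z = 0. Lengths are in mm, angles in rad, forces in N, time in s.
With the tool pointing down it reaches from about 225 to 725 mm from the base axis. Payload 3.1 kg.
Tool frame: the origin (TCP) lies midway between the tips of the shut fingers; the grasp point (between the pads) lies 19 mm behind it; z points along the fingers, y is the direction in which the jaws open and shut (so a half turn about z gives the same grasp; the last joint's range is limited). The gripper opens to 85 mm and grips with 20 to 120 N. Pads are 22 mm wide; open, the fingers measure 114 mm over their backs; the gripper's body (76 mm by 85 mm) begins 54 mm behind the grasp point. The pads swing forward as they close: fully open they stand 13 mm farther back than shut.
Start: joints at [1.172, 0.048, 0.099, 1.622, 0, 1.443], TCP at [140.446, 505.858, 231.312] pointing down, gripper open.
Joint ranges: [-2.91, 2.91], [-0.99, 1.94], [-1.21, 1.42], [-2.12, 2.29], [-1.49, 1.47], [-3.14, 3.14]. Speed limits (rad/s): [2.79, 2.79, 3.14, 3.14, 3.14, 3.14].

## Interface

Orientations are given as a rotation vector (axis times angle).
In Python, from rig import * gives the robot as it stands.
- The arm moves only by the tool play_rows, never from a script. Its argument "commands" is a list of rows, each a list of 6 numbers: the shift along the world's x, y, z in units of 40 mm (1.0 is 40 mm), then the turn, a rotation vector about the world's x, y, z in units of 5 degrees (1.0 is 5 degrees). In form: [[tx, ty, tz, wx, wy, wz], ...]. A call has 1 to 12 rows; each row shifts and turns the commanded pose from where the row before left it; what a row does not reach is not made up. A row lasts 1/10 s, in which the tool goes at most 50 mm and 8.59 degrees, less where a joint would pass 70% of its speed; a pose out of reach is approached as far as the arm can. A call is refused whole if a number of a shift passes 1 or a number of a turn 1, either way. A call with a gripper value outside its range is refused whole. "gripper" is the closure in counts, from 0 (fully open) to 255 (shut), set as the call begins (left out, the last holds). The fingers move at their own pace and stop on an object; the grip force is fixed at half the most. Time passes only in rows, so rows that do not move let the fingers close. It gives the time, the measured TCP pose, the force and the opening at its end, in the units of the state.
- observe(): the state, without advancing time (a new reading comes with each control period).
- read_camera(name): name is "side" or "top"; returns a dict with "color" (420x560x3 uint8, red, green, blue), "fx", "fy", "cx", "cy" (pixels), "view" (4x4, takes a point from world to camera coordinates). Camera axes: x right, y up, looking along -z (the intrinsics and any distortion apply to the point x, -y, -z); pixel columns grow to the right and rows downward; lengths in mm; the calibration is good to about 2 mm. A picture is of the moment at which its call begins. There is no depth.
- close_job(): hands the job in, once; it reports no verdict.
Trained networks look in the newest picture that a camera, given by its name, has taken for a name from the list of things; names that differ only in an ending like _2 or _b are one class to them, and where a whole thing is asked for, a point or a joint stands for the part that bears it (a point fixed in the world has none). Each returns a list of dicts, best first, with "p" (0 to 1); they miss things now and then, are a little off and sometimes report something else, mostly with a low value. They report only what shows in the picture. A call takes as long as a camera call. They do not tell look-alikes from the thing itself.
- cut_out(camera, label): "region" (420x560 bool, what is visible of it) and "extent" ([left, top, right, bottom] in pixels, round what is visible of it).
- mark_of(camera, label): "xy" ([column, row] in pixels: a listed point, or the origin of a listed thing).
The state is a dict: "t": time; "joints": joint angles; "dq": joint speeds; "effort": joint torques, N m; "position": TCP position; "tcp_rot": TCP orientation; "wrist_force": force on the tool from outside, world axes, zero at the start; "torque": the same for the moment, N m; "finger_gap": finger opening in mm.
Only numpy, scipy, OpenCV 4.12 (cv2) and the standard library are available. Lean on these libraries where they do the work, as an engineer would, in place of code of your own. Each camera call takes 0.05 s, during which the arm holds its last target. There are 200 camera calls.

## Working session

There is one attempt and no reset: what is moved stays moved. The work goes in short steps, Python scripts to look and compute and a tool call to move; the robot and the scene stay as the last step left them, time stands still between calls to the robot, and variables do not carry over. Pictures are saved under pics/ and viewed, about 12 in all and at most 16, crops included, and the job is handed in when it is done.

Besides the shell and the picture viewer there is one more tool, called after ">>>" as name(argument=value, ...), one argument or row to a line, values as JSON. play_rows: Moves the arm, as the interface text tells. Its arguments: {"type":"object","properties":{"commands":{"type":"array"},"gripper":{"type":"number"}},"required":["commands"]}

```bash
mkdir -p pics; ls; python3 - <<'E'
from rig import *
import cv2
s=observe(); print({k:(s[k]) for k in ('t','position','tcp_rot','wrist_force','finger_gap')})
for n in ('top','side'):
    c=read_camera(n); cv2.imwrite(f'pics/{n}0.png',c['color'][:,:,::-1]); print(n,c['fx'],c['fy'],c['cx'],c['cy'],c['view'],[k for k in c])
E
```

```text
pics
{'t': 0.0, 'position': array([140.18987632, 505.27638658, 230.09204176]), 'tcp_rot': array([-0.42399953, -3.11221872,  0.00368426]), 'wrist_force': array([-0.28203687, -0.19034371,  0.20755482]), 'finger_gap': 85.70591782037435}
top 424.57147690923983 424.57147690923983 280.8437610587702 219.69956896820221 [[ 4.42598958e-03 -9.99638436e-01  2.65218281e-02 -1.72947478e+01]
 [ 9.87637301e-01  8.52566707e-03  1.56524358e-01 -6.34514983e+02]
 [-1.56693880e-01  2.55011715e-02  9.87317942e-01 -8.14658180e+02]
 [ 0.00000000e+00  0.00000000e+00  0.00000000e+00  1.00000000e+00]] ['color', 'fx', 'fy', 'cx', 'cy', 'view']
side 476.1620838112981 476.1620838112981 277.06323794993915 208.68750852956757 [[-7.18636371e-01 -6.95386051e-01  8.04435105e-05  4.40302581e+02]
 [ 5.10643531e-01 -5.27638431e-01  6.78852613e-01 -3.69541035e+02]
 [-4.72022193e-01  4.87889256e-01  7.34274556e-01 -6.71952201e+02]
 [ 0.00000000e+00  0.00000000e+00  0.00000000e+00  1.00000000e+00]] ['color', 'fx', 'fy', 'cx', 'cy', 'view']
```

View pics/top0.png

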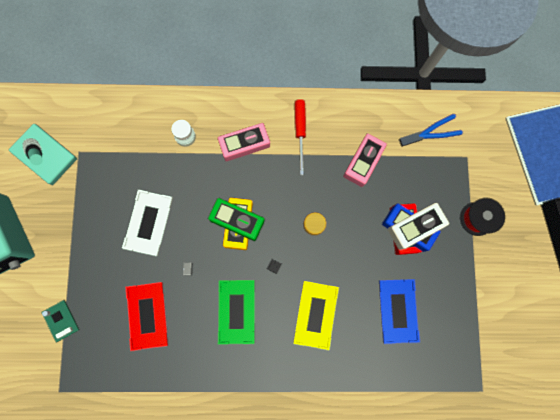

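View pics/side0.png

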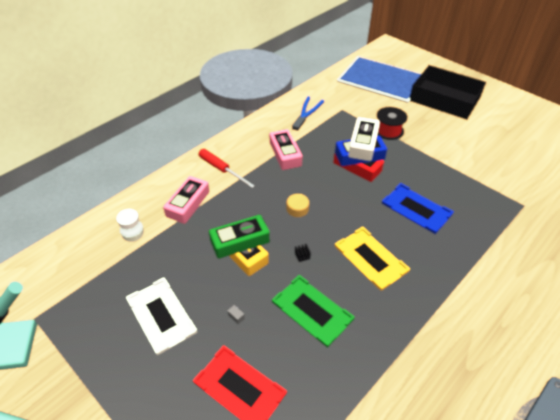

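The top view shows the green meter on the yellow one (237,220) and the white on blue on red (418,225). Cradles are white (148,223), red (147,316), green (237,312), yellow (316,316) and blue (398,311). The pink look-alikes at (244,140) and (366,158) stay untouched; the teal boxes at (42,153), (60,320) and (0,235) are not green meters. Next I'll fit the box outlines.

```bash
cat > h.py <<'E'
from rig import *
import numpy as np, cv2
from scipy.optimize import minimize
U=4
def proj(c,P):
    P=np.atleast_2d(P); q=P@c['view'][:3,:3].T+c['view'][:3,3]
    return np.c_[c['fx']*q[:,0]/-q[:,2]+c['cx'], c['fy']*q[:,1]/q[:,2]+c['cy']]
def unproj(c,uv,z):
    d=np.array([(uv[0]-c['cx'])/c['fx'],-(uv[1]-c['cy'])/c['fy'],-1.])
    R,t=c['view'][:3,:3],c['view'][:3,3]; o=-R.T@t; d=R.T@d
    return o+d*(z-o[2])/d[2]
def box(x,y,a,L,W,z0,z1):
    k=np.array([[i*L/2,j*W/2] for i in(-1,1) for j in(-1,1)]); ca,sa=np.cos(a),np.sin(a)
    k=k@np.array([[ca,sa],[-sa,ca]])+[x,y]
    return np.r_[np.c_[k,np.full(4,z0)],np.c_[k,np.full(4,z1)]]
def sil(c,P):
    h=cv2.convexHull(((proj(c,P)+.5)*U*16-8).astype(np.float32)).astype(np.int32)
    m=np.zeros((420*U,560*U),np.uint8); cv2.fillConvexPoly(m,h,1,shift=4); return m
def fit(obs,L,W,z0,z1):
    """obs: list of (cam, mask). returns x,y,yaw,mean IoU"""
    up=[(c,cv2.resize(m.astype(np.float32),None,fx=U,fy=U,interpolation=cv2.INTER_LINEAR)>.5) for c,m in obs]
    def cost(p):
        s=0
        for c,m in up:
            g=sil(c,box(*p[:2],p[2]/50,L,W,z0,z1))>0; s-=(g&m).sum()/(g|m).sum()
        return s/len(up)
    c,m=obs[0]; ys,xs=np.nonzero(m); o=unproj(c,(xs.mean(),ys.mean()),(z0+z1)/2)
    best=None
    a0=[np.pi*k/6 for k in range(6)]
    a0=sorted(a0,key=lambda a:cost([*o[:2],a*50]))[:2]
    for a in a0:
        r=minimize(cost,[*o[:2],a*50],method='Nelder-Mead',options=dict(initial_simplex=np.array([*o[:2],a*50])+np.array([[0,0,0],[8,0,0],[0,8,0],[0,0,8]]),xatol=.05,fatol=1e-5,maxfev=150))
        if best is None or r.fun<best.fun: best=r
    x,y,a=best.x; a=(a/50+np.pi/2)%np.pi-np.pi/2
    return round(x,1),round(y,1),round(np.degrees(a),1),round(-best.fun,3)
COL=dict(yellow=(240,190,0),red=(220,20,20),blue=(30,70,220),green=(10,150,40),white=(230,230,230))
def mask(n,c,label):
    """best cut_out whose own bright pixels have the asked colour"""
    out=[]
    for d in cut_out(n,label):
        px=c['color'][d['region']].astype(float)
        dist=np.linalg.norm(px-COL[label.split('_')[1]],axis=1)
        out.append((np.mean(dist<90),d['p'],d['region'],d['extent']))
    out.sort(key=lambda t:-t[0]*(t[1]>.3))
    return out
def where(label,L,W,z0,z1,cams=('top','side')):
    obs=[]
    for n in cams:
        c=read_camera(n); o=mask(n,c,label)
        print(label,n,[(round(a,2),round(p,2),int(r.sum()),np.round(e).astype(int).tolist()) for a,p,r,e in o[:3]])
        if o: obs.append((c,o[0][2]))
    res=[fit([q],L,W,z0,z1) for q in obs]+[fit(obs,L,W,z0,z1)]
    for r in res: print('   ',r)
    return res[-1]
E
python3 - <<'E'
from h import *
for k in COL: where('cradle_'+k,129,74,0,9 if 0 else 6)
where('meter_white',105,50,68,102)
where('meter_green',105,50,34,68)
print(observe()['t'])
E
```

```text
cradle_yellow top [(np.float64(0.78), 0.67, 2223, [292, 283, 339, 348])]
cradle_yellow side [(np.float64(0.18), 0.71, 2230, [334, 228, 409, 289])]
    (np.float64(443.1), np.float64(-87.3), np.float64(-9.8), np.float64(0.956))
    (np.float64(444.6), np.float64(-88.4), np.float64(-10.3), np.float64(0.966))
    (np.float64(444.0), np.float64(-87.7), np.float64(-10.2), np.float64(0.957))
cradle_red top [(np.float64(0.79), 0.83, 2390, [126, 281, 167, 352])]
cradle_red side [(np.float64(0.79), 0.67, 3845, [190, 348, 285, 420]), (np.float64(0.0), 0.2, 1699, [385, 185, 452, 234])]
    (np.float64(440.5), np.float64(262.0), np.float64(7.8), np.float64(0.971))
    (np.float64(441.0), np.float64(262.6), np.float64(7.7), np.float64(0.966))
    (np.float64(440.8), np.float64(262.1), np.float64(8.0), np.float64(0.967))
cradle_blue top [(np.float64(0.77), 0.6, 2338, [379, 276, 416, 345])]
cradle_blue side [(np.float64(0.79), 0.6, 1721, [384, 184, 453, 232])]
    (np.float64(451.3), np.float64(-261.5), np.float64(2.4), np.float64(0.965))
    (np.float64(454.6), np.float64(-263.0), np.float64(1.2),
[... 1149 characters left out ...]
, 130, 301, 171])]
    (np.float64(618.9), np.float64(-279.4), np.float64(-61.7), np.float64(0.954))
    (np.float64(620.7), np.float64(-282.2), np.float64(-62.7), np.float64(0.958))
    (np.float64(620.0), np.float64(-281.0), np.float64(-62.3), np.float64(0.949))
meter_green top [(np.float64(0.55), 0.97, 1333, [207, 200, 263, 243])]
meter_green side [(np.float64(0.69), 0.8, 1688, [209, 219, 273, 258]), (np.float64(0.0), 0.57, 1250, [165, 179, 213, 221])]
    (np.float64(634.5), np.float64(77.7), np.float64(66.9), np.float64(0.932))
    (np.float64(637.0), np.float64(77.0), np.float64(64.0), np.float64(0.908))
    (np.float64(635.0), np.float64(77.6), np.float64(66.8), np.float64(0.916))
1.5
```

```bash
cat >> h.py <<'E'
def jaw(s):
    from scipy.spatial.transform import Rotation as R
    M=R.from_rotvec(s['tcp_rot']).as_matrix(); return np.degrees(np.arctan2(M[1,1],M[0,1])),np.degrees(np.arccos(min(1,-M[2,2])))
def plan(x,y,z,yaw=None):
    s=observe(); p=s['position']; j,t=jaw(s)
    d=(np.array([x,y,z])-p)/40; w=0 if yaw is None else ((yaw-j+90)%180-90)/5
    n=np.linalg.norm(d)*40/47
    print('t %.2f pos'%s['t'],p.round(1),'jaw %.1f tilt %.2f'%(j,t),'gap %.1f'%s['finger_gap'],'F',s['wrist_force'].round(1),'-> total units',d.round(3),'turn %.2f'%w,'min rows %.1f'%max(n,abs(w),abs(d).max()),'q6 %.2f'%s['joints'][5])
def draw(fn,items):
    ims=[]
    for n,(u,v,w,h) in items.items():
        c=read_camera(n); ims.append(cv2.resize(c['color'][v:v+h,u:u+w],(390,300),interpolation=cv2.INTER_CUBIC))
    cv2.imwrite(fn,np.hstack(ims)[:,:,::-1])
E
python3 - <<'E'
from h import *
c=read_camera('top')['color'].copy(); C=read_camera('top')
big=cv2.resize(c,None,fx=5,fy=5,interpolation=cv2.INTER_CUBIC)
for b in (box(620,-281,np.radians(-62.3),105,50,68,102),box(635,77.6,np.radians(66.8),105,50,34,68)):
    p=((proj(C,b)+.5)*5).astype(int)
    for q in (p[:4],p[4:]): cv2.polylines(big,[q[[0,1,3,2]]],True,(255,0,255),1)
cv2.imwrite('pics/crop1.png',np.hstack([big[190*5:260*5,200*5:278*5],big[190*5:260*5,375*5:453*5]])[:,:,::-1])
plan(620,-281,190,27.7)
E
```

```text
t 1.60 pos [140.4 505.9 231.3] jaw 74.5 tilt 0.00 gap 85.4 F [-0.1  0.6 -0.5] -> total units [ 11.989 -19.671  -1.033] turn -9.36 min rows 19.7 q6 1.44
```

View pics/crop1.png

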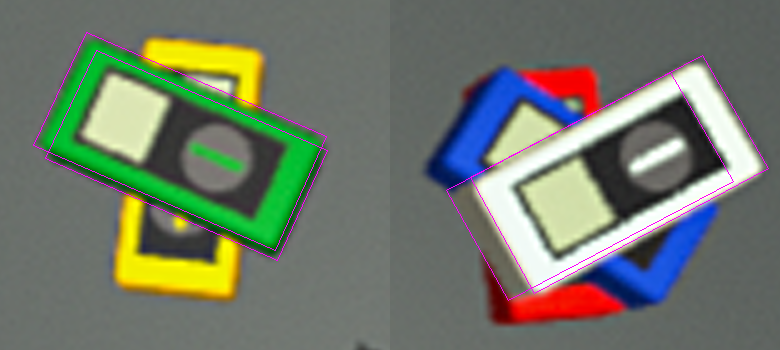

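The crop confirms green over yellow at top pixel (237,220), and white over blue over red at (418,225). The white outline fits; the green one is off by about 2 mm. I'll start with white.

>>> play_rows(
  commands=[
    [0.6,-0.98,-0.05,0,0,-0.47],
    [0.6,-0.98,-0.05,0,0,-0.47],
    [0.6,-0.98,-0.05,0,0,-0.47],
    [0.6,-0.98,-0.05,0,0,-0.47],
    [0.6,-0.98,-0.05,0,0,-0.47],
    [0.6,-0.98,-0.05,0,0,-0.47],
    [0.6,-0.98,-0.05,0,0,-0.47],
    [0.6,-0.98,-0.05,0,0,-0.47],
    [0.6,-0.98,-0.05,0,0,-0.47],
    [0.6,-0.98,-0.05,0,0,-0.47],
    [0.6,-0.98,-0.05,0,0,-0.47],
    [0.6,-0.98,-0.05,0,0,-0.47],
  ],
  gripper=0,
)

```text
t: 2.8
position: [429.2, 33.6, 207.6]
tcp_rot: [1.172, 2.913, 0.001]
wrist_force: [1.1, 0.1, 0.7]
finger_gap: 85.8
```

>>> play_rows(
  commands=[
    [0.6,-0.98,-0.05,0,0,-0.47],
    [0.6,-0.98,-0.05,0,0,-0.47],
    [0.6,-0.98,-0.05,0,0,-0.47],
    [0.6,-0.98,-0.05,0,0,-0.47],
    [0.6,-0.98,-0.05,0,0,-0.47],
    [0.6,-0.98,-0.05,0,0,-0.47],
    [0.6,-0.98,-0.05,0,0,-0.47],
    [0.6,-0.98,-0.05,0,0,-0.47],
    [0,0,0,0,0,0],
  ],
)

```text
t: 3.7
position: [621.4, -283.3, 184.7]
tcp_rot: [-1.635, -2.677, 0.003]
wrist_force: [-1.5, 0.9, -1.3]
finger_gap: 85.2
```

```bash
python3 - <<'E'
from h import *
plan(620,-281,73,27.7)
E
```

```text
t 3.70 pos [ 621.4 -283.3  184.7] jaw 27.2 tilt 0.31 gap 85.2 F [-1.5  0.9 -1.3] -> total units [-0.034  0.059 -2.792] turn 0.10 min rows 2.8 q6 0.57
```

>>> play_rows(
  commands=[
    [0,0,0,0,0,0],
    [0,0,0,0,0,0],
  ],
)

```text
t: 3.9
position: [620.2, -277.4, 191.8]
tcp_rot: [-1.629, -2.686, -0.0]
wrist_force: [-0.5, -0.4, 0.8]
finger_gap: 85.4
```

```bash
python3 - <<'E'
from h import *
plan(620,-281,73,27.7)
E
```

```text
t 3.90 pos [ 620.2 -277.4  191.8] jaw 27.5 tilt 0.02 gap 85.4 F [-0.5 -0.4  0.8] -> total units [-0.005 -0.09  -2.971] turn 0.03 min rows 3.0 q6 0.57
```

>>> play_rows(
  commands=[
    [0,-0.09,-0.8,0,0,0],
    [0,0,-0.8,0,0,0],
    [0,0,-0.6,0,0,0],
    [0,0,-0.4,0,0,0],
    [0,0,-0.25,0,0,0],
    [0,0,-0.12,0,0,0],
    [0,0,0,0,0,0],
  ],
)

```text
t: 4.6
position: [620.5, -281.1, 73.4]
tcp_rot: [1.629, 2.686, 0.0]
wrist_force: [0.5, 0.3, 0.1]
finger_gap: 85.6
```

>>> play_rows(
  commands=[
    [0,0,0,0,0,0],
    [0,0,0,0,0,0],
    [0,0,0,0,0,0],
    [0,0,0,0,0,0],
    [0,0,0,0,0,0],
    [0,0,0,0,0,0],
  ],
  gripper=255,
)

```text
t: 5.2
position: [621.4, -282.5, 74.3]
tcp_rot: [1.629, 2.683, -0.0]
wrist_force: [0.5, 0.1, 6.5]
finger_gap: 48.9
```

```bash
python3 - <<'E'
from h import *
plan(634.8,270,170,77.9)
draw('pics/g1.png',{'top':(360,160,117,90),'side':(310,90,117,90)})
E
```

```text
t 5.20 pos [ 621.4 -282.5   74.3] jaw 27.5 tilt 0.18 gap 48.9 F [0.5 0.1 6.5] -> total units [ 0.334 13.812  2.393] turn 10.08 min rows 13.8 q6 0.57
```

View pics/g1.png

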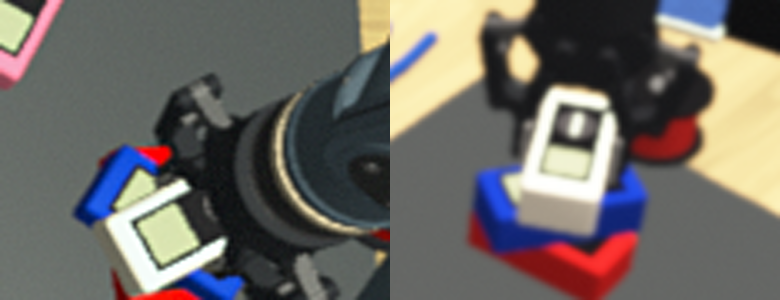

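>>> play_rows(
  commands=[
    [0,0,0.1,0,0,0],
    [0,0,0.2,0,0,0],
    [0,0,0.4,0,0,0],
    [0,0,0.6,0,0,0],
    [0,0,0.6,0,0,0],
    [0,0,0.6,0,0,0],
    [0.02,0.5,0,0,0,0.63],
    [0.02,0.8,0,0,0,0.63],
    [0.02,0.8,0,0,0,0.63],
    [0.02,0.8,0,0,0,0.63],
    [0.02,0.8,0,0,0,0.63],
    [0.02,0.8,0,0,0,0.63],
  ],
)

```text
t: 6.5
position: [624.0, -99.0, 170.7]
tcp_rot: [-1.159, -2.916, -0.0]
wrist_force: [0.4, 0.1, -1.4]
finger_gap: 49.1
```

>>> play_rows(
  commands=[
    [0.02,0.85,0,0,0,0.63],
    [0.02,0.85,0,0,0,0.63],
    [0.02,0.85,0,0,0,0.63],
    [0.02,0.85,0,0,0,0.63],
    [0.02,0.85,0,0,0,0.63],
    [0.02,0.85,0,0,0,0.63],
    [0.02,0.85,0,0,0,0.63],
    [0.02,0.85,0,0,0,0.63],
    [0.04,0.85,0,0,0,0.63],
    [0.05,0.85,0,0,0,0.63],
    [0.05,0.8,0,0,0,0],
    [0,0,0,0,0,0],
  ],
)

```text
t: 7.7
position: [634.8, 275.6, 169.9]
tcp_rot: [-0.32, -3.121, -0.002]
wrist_force: [-0.2, 0.1, -1.2]
finger_gap: 49.0
```

>>> play_rows(
  commands=[
    [0,0,0,0,0,0],
    [0,0,0,0,0,0],
  ],
)

```text
t: 7.9
position: [636.4, 269.8, 171.5]
tcp_rot: [-0.331, -3.122, 0.002]
wrist_force: [0.7, -0.6, -1.5]
finger_gap: 48.9
```

```bash
python3 - <<'E'
from h import *
plan(634.8,270,9.5,77.9)
where('meter_white',105,50,167.5,201.5)
draw('pics/g2.png',{'top':(90,160,130,100),'side':(100,190,156,120)})
E
```

```text
t 7.90 pos [636.4 269.8 171.5] jaw 77.9 tilt 0.13 gap 48.9 F [ 0.7 -0.6 -1.5] -> total units [-4.000e-02  4.000e-03 -4.049e+00] turn -0.00 min rows 4.0 q6 0.52
meter_white top [(np.float64(0.63), 0.9, 1272, [92, 173, 140, 235]), (np.float64(0.31), 0.57, 1188, [343, 135, 387, 185]), (np.float64(0.0), 0.7, 2285, [214, 280, 253, 344])]
meter_white side [(np.float64(0.8), 0.71, 2950, [127, 282, 197, 355]), (np.float64(0.7), 0.66, 2086, [118, 227, 172, 287]), (np.float64(0.4), 0.83, 867, [269, 129, 302, 172])]
    (np.float64(632.8), np.float64(266.4), np.float64(-15.0), np.float64(0.543))
    (np.float64(535.3), np.float64(310.4), np.float64(-9.5), np.float64(0.783))
    (np.float64(632.6), np.float64(265.9), np.float64(-17.2), np.float64(0.274))
```

View pics/g2.png

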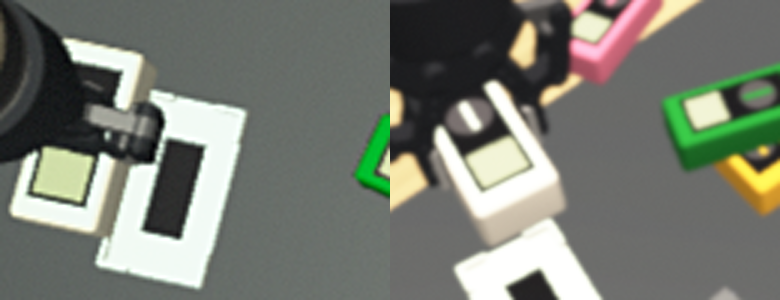

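The picture shows white held level over its cradle. I'll check the corner pixels against the model, since the outline fit was occluded by the gripper.

```bash
python3 - <<'E'
from h import *
c=read_camera('top')
print(proj(c,box(636,270,np.radians(-12.1),105,50,167.5,201.5)).round(1).tolist())
for uv in ((94.3,232.7),(123.3,237.7)): print(unproj(c,uv,201.5))
E
```

```text
[[126.4, 239.3], [98.3, 233.1], [142.6, 181.6], [115.0, 175.5], [119.6, 237.0], [90.1, 230.5], [136.6, 176.6], [107.8, 170.3]]
[586.24663295 298.296555   201.5       ]
[578.31441513 250.42519103 201.5       ]
```

>>> play_rows(
  commands=[
    [-0.05,0,-0.5,0,0,0],
    [0,0,-0.8,0,0,0],
    [0,0,-0.8,0,0,0],
    [0,0,-0.7,0,0,0],
    [0,0,-0.5,0,0,0],
    [0,0,-0.3,0,0,0],
    [0,0,-0.2,0,0,0],
    [0,0,0,0,0,0],
    [0,0,0,0,0,0],
  ],
)

```text
t: 9.15
position: [636.1, 270.5, 21.9]
tcp_rot: [0.332, 3.122, 0.001]
wrist_force: [-0.3, 0.1, -1.4]
finger_gap: 48.8
```

```bash
python3 - <<'E'
from h import *
plan(634.8,270,9.5,77.9)
big=[]
for n,(u,v,w,h) in {'top':(100,170,104,80),'side':(100,250,130,100)}.items():
    c=read_camera(n); b=cv2.resize(c['color'],None,fx=4,fy=4,interpolation=cv2.INTER_CUBIC)
    for P in (box(635,270,np.radians(-12.1),105,50,15,49),box(634.8,270,np.radians(-12.1),129,74,0,9)):
        p=((proj(c,P)+.5)*4).astype(int)
        for q in (p[:4],p[4:]): cv2.polylines(b,[q[[0,1,3,2]]],True,(255,0,255),1)
    big.append(cv2.resize(b[v*4:(v+h)*4,u*4:(u+w)*4],(390,300)))
cv2.imwrite('pics/g3.png',np.hstack(big)[:,:,::-1])
E
```

```text
t 9.15 pos [636.1 270.5  21.9] jaw 77.9 tilt 0.12 gap 48.8 F [-0.3  0.1 -1.4] -> total units [-0.034 -0.012 -0.309] turn 0.00 min rows 0.3 q6 0.52
```

View pics/g3.png

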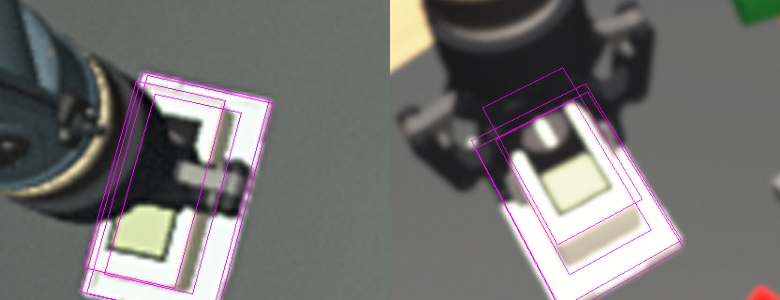

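>>> play_rows(
  commands=[
    [0,0,-0.08,0,0,0],
    [0,0,-0.08,0,0,0],
    [0,0,-0.06,0,0,0],
    [0,0,-0.03,0,0,0],
    [0,0,0,0,0,0],
    [0,0,0,0,0,0],
  ],
)

```text
t: 9.85
position: [635.2, 270.2, 10.4]
tcp_rot: [-0.332, -3.124, 0.0]
wrist_force: [0.2, 0.1, -0.8]
finger_gap: 48.8
```

>>> play_rows(
  commands=[
    [0,0,-0.025,0,0,0],
    [0,0,0,0,0,0],
    [0,0,0,0,0,0],
  ],
)

```text
t: 10.15
position: [635.3, 270.3, 10.3]
tcp_rot: [0.332, 3.124, 0.0]
wrist_force: [-2.6, -0.9, 3.3]
finger_gap: 49.2
```

Contact has been felt softly, so I'll release partly and lift.

>>> play_rows(
  commands=[
    [0,0,0,0,0,0],
    [0,0,0,0,0,0],
    [0,0,0,0,0,0],
    [0,0,0,0,0,0],
  ],
  gripper=60,
)

```text
t: 10.55
position: [635.3, 270.2, 9.2]
tcp_rot: [-0.332, -3.124, 0.0]
wrist_force: [-1.0, 0.9, 0.3]
finger_gap: 65.4
```

>>> play_rows(
  commands=[
    [0,0,0.2,0,0,0],
    [0,0,0.4,0,0,0],
    [0,0,0.8,0,0,0],
    [0,0,0.9,0,0,0],
    [0,0,0.9,0,0,0],
    [0,0,0.5,0,0,0],
  ],
)

```text
t: 11.15
position: [637.1, 270.9, 164.2]
tcp_rot: [0.331, 3.117, 0.005]
wrist_force: [-0.1, 0.1, 0.9]
finger_gap: 65.1
```

>>> play_rows(
  commands=[
    [0,-0.7,0,0,0,0],
    [0,-0.8,0,0,0,0],
    [0,-0.8,0,0,0,0],
    [0,-0.8,0,0,0,0],
    [0,0,0,0,0,0],
    [0,0,0,0,0,0],
  ],
  gripper=0,
)

```text
t: 11.75
position: [635.9, 145.7, 159.4]
tcp_rot: [0.334, 3.122, 0.002]
wrist_force: [1.1, -0.3, 0.4]
finger_gap: 85.0
```

```bash
python3 - <<'E'
from h import *
plan(636,77.5,39,-23.2)
where('meter_white',105,50,4,38)
where('meter_green',105,50,34,68)
where('meter_blue',105,50,34,68)
draw('pics/g4.png',{'top':(80,150,195,150),'side':(90,170,195,150)})
E
```

```text
t 11.75 pos [635.9 145.7 159.4] jaw 77.8 tilt 0.14 gap 85.0 F [ 1.1 -0.3  0.4] -> total units [ 0.004 -1.706 -3.009] turn 15.80 min rows 15.8 q6 0.34
meter_white top [(np.float64(0.42), 0.93, 1166, [343, 134, 386, 185])]
meter_white side [(np.float64(0.75), 0.67, 1846, [130, 278, 187, 343]), (np.float64(0.4), 0.93, 853, [270, 126, 304, 169]), (np.float64(0.0), 0.17, 2144, [336, 228, 408, 286])]
    (np.float64(772.3), np.float64(-193.1), np.float64(-29.0), np.float64(0.926))
    (np.float64(636.2), np.float64(270.8), np.float64(-12.1), np.float64(0.931))
    (np.float64(772.3), np.float64(-193.1), np.float64(-29.0), np.float64(0.463))
meter_green top [(np.float64(0.55), 0.86, 1058, [207, 204, 262, 241]), (np.float64(0.0), 0.73, 1267, [216, 126, 271, 161])]
meter_green side [(np.float64(0.69), 0.76, 1706, [208, 218, 274, 258]), (np.float64(0.0), 0.73, 476, [181, 189, 212, 222])]
    (np.float64(633.8), np.float64(76.4), np.float64(67.1), np.float64(0.726))
    (np.float64(636.1), np.float64(77.6), np.float64(64.7), np.float64(0.917))
    (np.float64(634.2), np.float64(77.4), np.float64(67.2), np.float64(0.816))
meter_blue top [(np.float64(0.42), 0.84, 1399, [383, 204, 437, 253])]
meter_blue side [(np.float64(0.37), 0.88, 1209, [333, 140, 386, 166])]
    (np.float64(621.2), np.float64(-277.7), np.float64(57.8), np.float64(0.885))
    (np.float64(624.2), np.float64(-279.5), np.float64(58.2), np.float64(0.914))
    (np.float64(622.9), np.float64(-278.3), np.float64(56.0), np.float64(0.894))
```

View pics/g4.png

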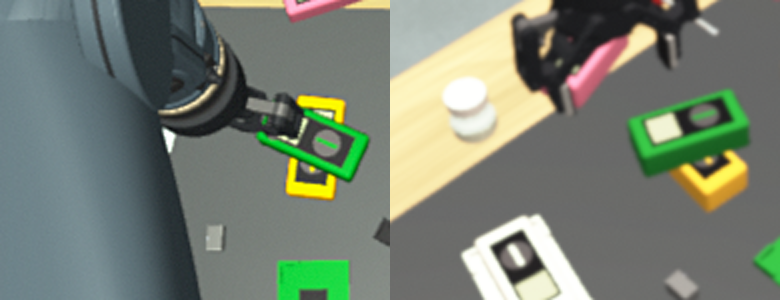

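White lies in its cradle: the side camera fit gives (636,271,-12°) against the cradle's (635,270,-12°). Green is next.

>>> play_rows(
  commands=[
    [0,-0.11,0,0,0,0.98],
    [0,-0.11,0,0,0,0.98],
    [0,-0.11,0,0,0,0.98],
    [0,-0.11,0,0,0,0.98],
    [0,-0.11,0,0,0,0.98],
    [0,-0.11,0,0,0,0.98],
    [0,-0.11,0,0,0,0.98],
    [0,-0.11,0,0,0,0.98],
    [0,-0.11,0,0,0,0.98],
    [0,-0.11,0,0,0,0.98],
    [0,-0.11,0,0,0,0.98],
    [0,-0.11,0,0,0,0.98],
  ],
)

```text
t: 13.65
position: [635.2, 93.2, 157.5]
tcp_rot: [1.25, -2.882, -0.0]
wrist_force: [0.3, 1.0, -0.1]
finger_gap: 85.6
```

>>> play_rows(
  commands=[
    [0,-0.11,-0.2,0,0,0.98],
    [0,-0.1,-0.4,0,0,0.98],
    [0,-0.1,-0.4,0,0,0.98],
    [0,-0.1,-0.4,0,0,0.98],
    [0,0,0,0,0,0],
    [0,0,0,0,0,0],
    [0,0,0,0,0,0],
  ],
)

```text
t: 14.35
position: [636.0, 77.2, 102.8]
tcp_rot: [-1.715, 2.63, -0.002]
wrist_force: [0.3, -0.2, 0.4]
finger_gap: 85.3
```

```bash
python3 - <<'E'
from h import *
plan(635.5,77,39.5,156)
E
```

```text
t 14.35 pos [636.   77.2 102.8] jaw 156.2 tilt 0.12 gap 85.3 F [ 0.3 -0.2  0.4] -> total units [-0.012 -0.006 -1.584] turn -0.04 min rows 1.6 q6 -1.14
```

>>> play_rows(
  commands=[
    [0,0,-0.5,0,0,0],
    [0,0,-0.5,0,0,0],
    [0,0,-0.3,0,0,0],
    [0,0,-0.15,0,0,0],
    [0,0,-0.1,0,0,0],
    [0,0,0,0,0,0],
    [0,0,0,0,0,0],
  ],
)

```text
t: 15.05
position: [635.9, 77.1, 40.5]
tcp_rot: [-1.717, 2.629, -0.001]
wrist_force: [-0.6, 0.9, -0.5]
finger_gap: 85.0
```

>>> play_rows(
  commands=[
    [0,0,0,0,0,0],
    [0,0,0,0,0,0],
    [0,0,0,0,0,0],
    [0,0,0,0,0,0],
    [0,0,0,0,0,0],
    [0,0,0,0,0,0],
    [0,0,0,0,0,0],
  ],
  gripper=255,
)

```text
t: 15.75
position: [635.9, 77.1, 40.5]
tcp_rot: [-1.717, 2.629, -0.001]
wrist_force: [0.0, -0.5, 5.5]
finger_gap: 48.9
```

>>> play_rows(
  commands=[
    [0,0,0.05,0,0,0],
    [0,0,0.1,0,0,0],
    [0,0,0.2,0,0,0],
    [0,0,0.4,0,0,0],
    [0,0,0.6,0,0,0],
    [0,0,0.6,0,0,0],
    [0,0,0.4,0,0,0],
    [0,0,0,0,0,0],
    [0,0,0,0,0,0],
  ],
)

```text
t: 16.65
position: [635.3, 77.0, 133.5]
tcp_rot: [-1.717, 2.63, -0.0]
wrist_force: [-0.4, 0.5, -1.9]
finger_gap: 48.8
```

```bash
python3 - <<'E'
from h import *
plan(449.8,78,133,91.2)
draw('pics/g5.png',{'top':(180,150,195,150),'side':(150,150,195,150)})
E
```

```text
t 16.65 pos [635.3  77.  133.5] jaw 156.3 tilt 0.01 gap 48.8 F [-0.4  0.5 -1.9] -> total units [-4.638  0.024 -0.012] turn -13.02 min rows 13.0 q6 -1.14
```

View pics/g5.png

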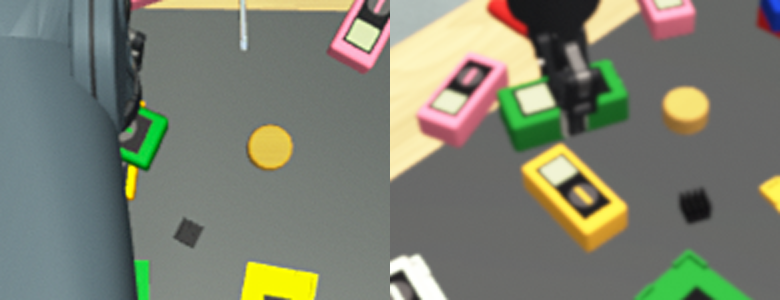

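>>> play_rows(
  commands=[
    [-0.33,0,0,0,0,-0.93],
    [-0.33,0,0,0,0,-0.93],
    [-0.33,0,0,0,0,-0.93],
    [-0.33,0,0,0,0,-0.93],
    [-0.33,0,0,0,0,-0.93],
    [-0.33,0,0,0,0,-0.93],
    [-0.33,0,0,0,0,-0.93],
    [-0.33,0,0,0,0,-0.93],
    [-0.33,0,0,0,0,-0.93],
    [-0.33,0,0,0,0,-0.93],
    [-0.33,0,0,0,0,-0.93],
    [-0.33,0,0,0,0,-0.93],
  ],
)

```text
t: 17.95
position: [475.1, 77.0, 131.7]
tcp_rot: [0.281, -3.126, -0.0]
wrist_force: [0.1, -0.4, -2.0]
finger_gap: 48.8
```

>>> play_rows(
  commands=[
    [-0.33,0.02,0,0,0,-0.93],
    [-0.35,0,0,0,0,-0.93],
    [0,0,-0.5,0,0,0],
    [0,0,-0.7,0,0,0],
    [0,0,-0.7,0,0,0],
    [0,0,-0.5,0,0,0],
    [0,0,-0.3,0,0,0],
    [0,0,-0.2,0,0,0],
    [0,0,0,0,0,0],
    [0,0,0,0,0,0],
  ],
)

```text
t: 18.95
position: [450.2, 77.9, 18.2]
tcp_rot: [-0.032, 3.14, 0.0]
wrist_force: [1.1, 0.6, -0.4]
finger_gap: 49.4
```

```bash
python3 - <<'E'
from h import *
plan(449.8,78,10,91.2)
E
```

```text
t 18.95 pos [450.2  77.9  18.2] jaw 91.2 tilt 0.06 gap 49.4 F [ 1.1  0.6 -0.4] -> total units [-0.011  0.004 -0.204] turn 0.00 min rows 0.2 q6 0.00
```

>>> play_rows(
  commands=[
    [0,0,-0.06,0,0,0],
    [0,0,-0.06,0,0,0],
    [0,0,-0.04,0,0,0],
    [0,0,-0.02,0,0,0],
    [0,0,0,0,0,0],
    [0,0,0,0,0,0],
  ],
)

```text
t: 19.55
position: [449.8, 77.9, 10.4]
tcp_rot: [-0.032, 3.141, -0.0]
wrist_force: [-0.0, -0.6, -1.8]
finger_gap: 49.1
```

>>> play_rows(
  commands=[
    [0,0,-0.02,0,0,0],
    [0,0,0,0,0,0],
    [0,0,0,0,0,0],
  ],
)

```text
t: 19.85
position: [449.7, 77.9, 10.4]
tcp_rot: [-0.033, 3.141, -0.0]
wrist_force: [-2.7, 0.4, 6.2]
finger_gap: 48.8
```

>>> play_rows(
  commands=[
    [0,0,0,0,0,0],
    [0,0,0,0,0,0],
    [0,0,0,0,0,0],
    [0,0,0,0,0,0],
  ],
  gripper=60,
)

```text
t: 20.25
position: [449.6, 77.8, 9.3]
tcp_rot: [0.032, -3.141, -0.0]
wrist_force: [-0.6, 0.6, -0.4]
finger_gap: 65.2
```

>>> play_rows(
  commands=[
    [0,0,0.2,0,0,0],
    [0,0,0.4,0,0,0],
    [0,0,0.8,0,0,0],
    [0,0,0.9,0,0,0],
    [0,0,0.5,0,0,0],
    [0,-0.8,0,0,0,0],
    [0,-0.8,0,0,0,0],
    [0,-0.8,0,0,0,0],
    [0,0,0,0,0,0],
    [0,0,0,0,0,0],
  ],
)

```text
t: 21.25
position: [449.8, -18.5, 122.0]
tcp_rot: [-0.03, 3.141, 0.001]
wrist_force: [-0.6, -0.1, 0.2]
finger_gap: 65.3
```

```bash
python3 - <<'E'
from h import *
where('meter_green',105,50,4,38)
r=where('meter_yellow',105,50,0,34)
where('meter_blue',105,50,34,68)
plan(r[0],r[1],5,r[2]+90)
draw('pics/g6.png',{'top':(180,180,195,150),'side':(150,180,195,150)})
E
```

```text
meter_green top [(np.float64(0.5), 0.71, 1207, [224, 285, 245, 337]), (np.float64(0.0), 0.62, 1463, [382, 202, 437, 251]), (np.float64(0.0), 0.56, 1191, [216, 124, 269, 163])]
meter_green side [(np.float64(0.67), 0.82, 2054, [280, 276, 345, 334]), (np.float64(0.0), 0.83, 1327, [165, 178, 213, 222]), (np.float64(0.0), 0.53, 2012, [342, 228, 407, 288])]
    (np.float64(451.4), np.float64(78.3), np.float64(-0.5), np.float64(0.852))
    (np.float64(451.0), np.float64(77.2), np.float64(0.6), np.float64(0.933))
    (np.float64(451.1), np.float64(77.6), np.float64(0.1), np.float64(0.892))
meter_yellow top [(np.float64(0.5), 0.71, 1241, [226, 197, 250, 250]), (np.float64(0.0), 0.33, 423, [394, 205, 419, 259])]
meter_yellow side [(np.float64(0.25), 0.69, 1641, [216, 223, 269, 275])]
    (np.float64(630.8), np.float64(77.3), np.float64(-6.0), np.float64(0.938))
    (np.float64(632.3), np.float64(77.1), np.float64(-5.6), np.float64(0.963))
    (np.float64(631.4), np.float64(77.2), np.float64(-6.1), np.float64(0.946))
meter_blue top [(np.float64(0.4), 0.88, 1470, [386, 202, 437, 250])]
meter_blue side [(np.float64(0.54), 0.63, 151, [334, 143, 347, 163]), (np.float64(0.0), 0.31, 3753, [195, 347, 288, 420])]
    (np.float64(621.5), np.float64(-277.2), np.float64(57.2), np.float64(0.929))
    (np.float64(685.1), np.float64(-273.5), np.float64(-55.7), np.float64(0.163))
    (np.float64(621.9), np.float64(-277.1), np.float64(56.0), np.float64(0.521))
t 21.85 pos [449.6 -17.9 121.5] jaw 91.2 tilt 0.00 gap 65.4 F [0.2 0.5 0.8] -> total units [ 4.544  2.379 -2.913] turn -1.46 min rows 5.0 q6 -0.21
```

View pics/g6.png

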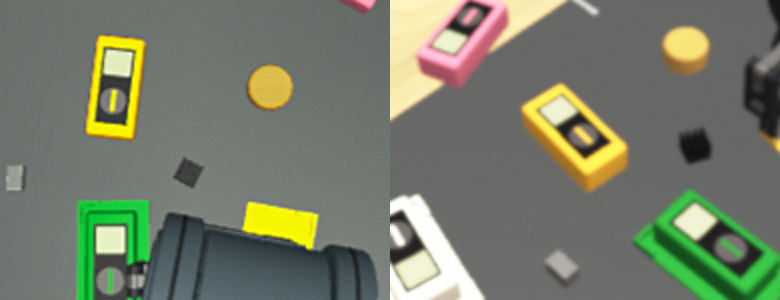

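>>> play_rows(
  commands=[
    [0.75,0.4,0,0,0,-0.24],
    [0.75,0.4,0,0,0,-0.24],
    [0.75,0.4,0,0,0,-0.24],
    [0.75,0.4,0,0,0,-0.24],
    [0.75,0.4,0,0,0,-0.24],
    [0.8,0.38,0,0,0,-0.26],
    [0,0,0,0,0,0],
    [0,0,-0.4,0,0,0],
    [0,0,-0.8,0,0,0],
  ],
  gripper=0,
)

```text
t: 22.85
position: [634.3, 77.0, 76.5]
tcp_rot: [0.167, 3.13, 0.0]
wrist_force: [-0.3, 0.3, -0.3]
finger_gap: 85.5
```

>>> play_rows(
  commands=[
    [0,0,-0.6,0,0,0],
    [0,0,-0.5,0,0,0],
    [0,0,-0.3,0,0,0],
    [0,0,-0.2,0,0,0],
    [0,0,-0.1,0,0,0],
    [0,0,0,0,0,0],
    [0,0,0,0,0,0],
  ],
)

```text
t: 23.55
position: [632.5, 77.0, 6.8]
tcp_rot: [0.167, 3.135, 0.0]
wrist_force: [-0.3, 0.1, 0.5]
finger_gap: 85.2
```

>>> play_rows(
  commands=[
    [0,0,0,0,0,0],
    [0,0,0,0,0,0],
    [0,0,0,0,0,0],
    [0,0,0,0,0,0],
    [0,0,0,0,0,0],
    [0,0,0,0,0,0],
    [0,0,0,0,0,0],
  ],
  gripper=255,
)

```text
t: 24.25
position: [632.5, 77.2, 6.5]
tcp_rot: [0.167, 3.135, 0.001]
wrist_force: [0.6, 0.2, 5.3]
finger_gap: 49.1
```

>>> play_rows(
  commands=[
    [0,0,0.05,0,0,0],
    [0,0,0.1,0,0,0],
    [0,0,0.2,0,0,0],
    [0,0,0.4,0,0,0],
    [0,0,0.6,0,0,0],
    [0,0,0.6,0,0,0],
    [0,0,0.5,0,0,0],
    [0,0,0,0,0,0],
    [0,0,0,0,0,0],
  ],
)

```text
t: 25.15
position: [632.3, 77.1, 104.6]
tcp_rot: [0.168, 3.135, 0.0]
wrist_force: [-0.7, -0.0, -2.0]
finger_gap: 48.6
```

```bash
python3 - <<'E'
from h import *
plan(444,-87.8,103,79.9)
E
```

```text
t 25.15 pos [632.3  77.1 104.6] jaw 83.9 tilt 0.11 gap 48.6 F [-0.7 -0.  -2. ] -> total units [-4.707 -4.121 -0.039] turn -0.80 min rows 5.3 q6 0.12
```

>>> play_rows(
  commands=[
    [-0.67,-0.59,0,0,0,-0.12],
    [-0.67,-0.59,0,0,0,-0.12],
    [-0.67,-0.59,0,0,0,-0.12],
    [-0.67,-0.59,0,0,0,-0.12],
    [-0.67,-0.59,0,0,0,-0.12],
    [-0.67,-0.59,0,0,0,-0.12],
    [-0.67,-0.58,0,0,0,-0.1],
    [0,0,0,0,0,0],
    [0,0,-0.5,0,0,0],
    [0,0,-0.6,0,0,0],
    [0,0,-0.5,0,0,0],
    [0,0,-0.3,0,0,0],
  ],
)

```text
t: 26.35
position: [442.2, -86.6, 24.4]
tcp_rot: [-0.279, -3.125, -0.002]
wrist_force: [1.1, 0.1, -2.0]
finger_gap: 48.9
```

>>> play_rows(
  commands=[
    [0,0,-0.2,0,0,0],
    [0,0,-0.1,0,0,0],
    [0,0,-0.05,0,0,0],
    [0,0,-0.05,0,0,0],
    [0,0,0,0,0,0],
    [0,0,0,0,0,0],
  ],
)

```text
t: 26.95
position: [444.6, -87.9, 12.2]
tcp_rot: [0.28, 3.128, -0.001]
wrist_force: [-0.5, -0.2, -1.5]
finger_gap: 48.9
```

```bash
python3 - <<'E'
from h import *
plan(444,-87.8,10,79.9)
E
```

```text
t 26.95 pos [444.6 -87.9  12.2] jaw 79.8 tilt 0.07 gap 48.9 F [-0.5 -0.2 -1.5] -> total units [-0.015  0.004 -0.054] turn 0.02 min rows 0.1 q6 -0.17
```

>>> play_rows(
  commands=[
    [0,0,-0.02,0,0,0],
    [0,0,-0.02,0,0,0],
    [0,0,0,0,0,0],
    [0,0,0,0,0,0],
  ],
)

```text
t: 27.35
position: [444.4, -87.9, 10.5]
tcp_rot: [0.28, 3.128, -0.0]
wrist_force: [0.1, 1.0, 1.6]
finger_gap: 49.1
```

>>> play_rows(
  commands=[
    [0,0,-0.01,0,0,0],
    [0,0,0,0,0,0],
    [0,0,0,0,0,0],
    [0,0,0,0,0,0],
  ],
  gripper=60,
)

```text
t: 27.75
position: [444.0, -87.7, 9.5]
tcp_rot: [-0.28, -3.129, 0.0]
wrist_force: [0.6, 0.1, -0.5]
finger_gap: 65.5
```

>>> play_rows(
  commands=[
    [0,0,0.2,0,0,0],
    [0,0,0.4,0,0,0],
    [0,0,0.8,0,0,0],
    [0,0,0.9,0,0,0],
    [0,0,0.9,0,0,0],
    [0,0,0.5,0,0,0],
    [0,0.8,0,0,0,0],
    [0,0.8,0,0,0,0],
    [0,0.8,0,0,0,0],
    [0,0,0,0,0,0],
    [0,0,0,0,0,0],
  ],
)

```text
t: 28.85
position: [444.2, 8.5, 158.1]
tcp_rot: [0.277, 3.129, -0.001]
wrist_force: [0.1, -0.1, -0.1]
finger_gap: 65.4
```

```bash
python3 - <<'E'
from h import *
where('meter_yellow',105,50,4,38)
r=where('meter_blue',105,50,34,68)
plan(r[0],r[1],39.5,r[2]+90)
draw('pics/g7.png',{'top':(280,180,195,150),'side':(290,110,195,150)})
E
```

```text
meter_yellow top [(np.float64(0.56), 0.76, 540, [308, 284, 332, 311])]
meter_yellow side [(np.float64(0.28), 0.96, 1660, [346, 228, 402, 280])]
    (np.float64(479.4), np.float64(-84.1), np.float64(72.5), np.float64(0.4))
    (np.float64(445.1), np.float64(-88.8), np.float64(-12.8), np.float64(0.903))
    (np.float64(445.2), np.float64(-87.9), np.float64(-8.4), np.float64(0.632))
meter_blue top [(np.float64(0.4), 0.72, 1492, [383, 205, 439, 250])]
meter_blue side []
    (np.float64(621.7), np.float64(-277.0), np.float64(55.8), np.float64(0.941))
    (np.float64(621.7), np.float64(-277.0), np.float64(55.8), np.float64(0.941))
t 29.25 pos [444.    7.7 157.5] jaw 79.7 tilt 0.01 gap 65.4 F [-0.3 -0.5 -0.3] -> total units [ 4.442 -7.116 -2.949] turn 13.22 min rows 13.2 q6 0.05
```

View pics/g7.png

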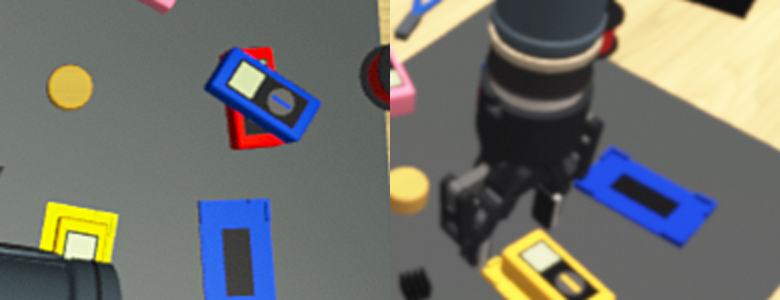

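>>> play_rows(
  commands=[
    [0.32,-0.51,0,0,0,0.96],
    [0.32,-0.51,0,0,0,0.96],
    [0.32,-0.51,0,0,0,0.96],
    [0.32,-0.51,0,0,0,0.96],
    [0.32,-0.51,0,0,0,0.96],
    [0.32,-0.51,0,0,0,0.96],
    [0.32,-0.51,0,0,0,0.96],
    [0.32,-0.51,0,0,0,0.96],
    [0.32,-0.51,0,0,0,0.96],
    [0.32,-0.51,0,0,0,0.96],
    [0.32,-0.51,0,0,0,0.96],
    [0.32,-0.51,0,0,0,0.96],
  ],
  gripper=0,
)

```text
t: 30.55
position: [598.0, -237.6, 157.2]
tcp_rot: [1.267, -2.875, -0.001]
wrist_force: [0.2, -0.2, 0.6]
finger_gap: 85.1
```

>>> play_rows(
  commands=[
    [0.32,-0.51,0,0,0,0.96],
    [0.29,-0.52,0,0,0,0.94],
    [0,0,-0.4,0,0,0],
    [0,0,-0.8,0,0,0],
    [0,0,0,0,0,0],
    [0,0,0,0,0,0],
  ],
)

```text
t: 31.15
position: [621.0, -277.3, 108.3]
tcp_rot: [1.495, -2.761, -0.004]
wrist_force: [-0.6, 0.5, 0.0]
finger_gap: 85.1
```

```bash
python3 - <<'E'
from h import *
plan(622,-277.8,39.5,147)
c=read_camera('side'); o=mask('side',c,'meter_blue')
for f,_,m,e in o[:2]: print(f,e); print(fit([(c,m)],105,50,34,68))
E
```

```text
t 31.15 pos [ 621.  -277.3  108.3] jaw 146.9 tilt 0.19 gap 85.1 F [-0.6  0.5  0. ] -> total units [ 0.024 -0.012 -1.719] turn 0.03 min rows 1.7 q6 -1.51
0.8042328042328042 [383.4, 184.0, 453.0, 235.7]
(np.float64(434.9), np.float64(-218.1), np.float64(-0.2), np.float64(0.837))
0.36348267117497884 [331.6, 135.8, 386.9, 168.1]
(np.float64(623.7), np.float64(-280.4), np.float64(56.0), np.float64(0.894))
```

>>> play_rows(
  commands=[
    [0,0,-0.5,0,0,0],
    [0,0,-0.5,0,0,0],
    [0,0,-0.4,0,0,0],
    [0,0,-0.2,0,0,0],
    [0,0,-0.15,0,0,0],
    [0,0,0,0,0,0],
    [0,0,0,0,0,0],
  ],
)

```text
t: 31.95
position: [622.5, -278.0, 40.4]
tcp_rot: [-1.496, 2.762, -0.002]
wrist_force: [-0.8, 0.4, 0.7]
finger_gap: 85.3
```

>>> play_rows(
  commands=[
    [0,0,0,0,0,0],
    [0,0,0,0,0,0],
    [0,0,0,0,0,0],
    [0,0,0,0,0,0],
    [0,0,0,0,0,0],
    [0,0,0,0,0,0],
    [0,0,0,0,0,0],
  ],
  gripper=255,
)

```text
t: 32.65
position: [622.7, -278.1, 40.6]
tcp_rot: [-1.496, 2.762, -0.003]
wrist_force: [0.4, -0.3, 5.4]
finger_gap: 48.8
```

>>> play_rows(
  commands=[
    [0,0,0.05,0,0,0],
    [0,0,0.1,0,0,0],
    [0,0,0.2,0,0,0],
    [0,0,0.4,0,0,0],
    [0,0,0.6,0,0,0],
    [0,0,0.6,0,0,0],
    [0,0,0.4,0,0,0],
    [0,0,0,0,0,0],
    [0,0,0,0,0,0],
  ],
)

```text
t: 33.55
position: [622.5, -278.0, 134.5]
tcp_rot: [-1.496, 2.762, -0.002]
wrist_force: [-0.5, 1.0, -2.5]
finger_gap: 48.6
```

```bash
python3 - <<'E'
from h import *
plan(452.3,-262,133,92)
draw('pics/g8.png',{'top':(340,160,156,120),'side':(290,80,156,120)})
E
```

```text
t 33.55 pos [ 622.5 -278.   134.5] jaw 146.9 tilt 0.10 gap 48.6 F [-0.5  1.  -2.5] -> total units [-4.255  0.4   -0.037] turn -10.98 min rows 11.0 q6 -1.51
```

View pics/g8.png

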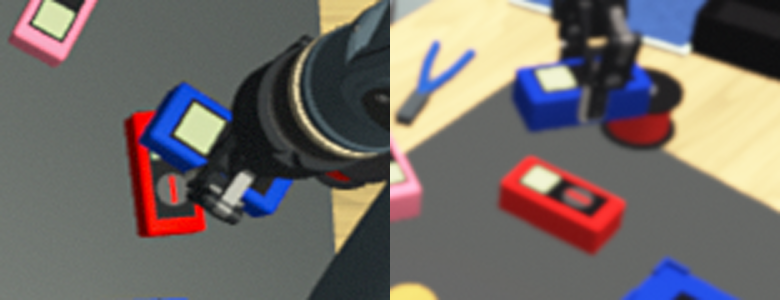

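>>> play_rows(
  commands=[
    [-0.35,0.03,0,0,0,-0.92],
    [-0.35,0.03,0,0,0,-0.92],
    [-0.35,0.03,0,0,0,-0.92],
    [-0.35,0.03,0,0,0,-0.92],
    [-0.35,0.03,0,0,0,-0.92],
    [-0.35,0.03,0,0,0,-0.92],
    [-0.35,0.03,0,0,0,-0.92],
    [-0.35,0.03,0,0,0,-0.92],
    [-0.36,0.04,0,0,0,-0.92],
    [-0.36,0.04,0,0,0,-0.92],
    [-0.36,0.04,0,0,0,-0.92],
    [-0.36,0.04,0,0,0,-0.92],
  ],
)

```text
t: 34.85
position: [450.9, -260.9, 131.8]
tcp_rot: [0.041, -3.139, -0.003]
wrist_force: [-0.3, -0.7, -2.1]
finger_gap: 49.2
```

>>> play_rows(
  commands=[
    [0,0,0,0,0,0],
    [0,0,-0.5,0,0,0],
    [0,0,-0.7,0,0,0],
    [0,0,-0.7,0,0,0],
    [0,0,-0.5,0,0,0],
    [0,0,-0.3,0,0,0],
    [0,0,-0.2,0,0,0],
    [0,0,-0.06,0,0,0],
    [0,0,-0.04,0,0,0],
    [0,0,0,0,0,0],
    [0,0,0,0,0,0],
  ],
)

```text
t: 35.95
position: [453.2, -262.3, 14.6]
tcp_rot: [-0.046, 3.14, -0.002]
wrist_force: [0.6, 0.5, -1.5]
finger_gap: 49.0
```

```bash
python3 - <<'E'
from h import *
plan(452.3,-262,10,91.8)
E
```

```text
t 35.95 pos [ 453.2 -262.3   14.6] jaw 91.7 tilt 0.12 gap 49.0 F [ 0.6  0.5 -1.5] -> total units [-0.023  0.008 -0.115] turn 0.02 min rows 0.1 q6 -0.68
```

>>> play_rows(
  commands=[
    [0,0,-0.03,0,0,0],
    [0,0,-0.03,0,0,0],
    [0,0,-0.02,0,0,0],
    [0,0,-0.01,0,0,0],
    [0,0,0,0,0,0],
    [0,0,0,0,0,0],
  ],
)

```text
t: 36.55
position: [452.6, -261.9, 10.6]
tcp_rot: [-0.046, 3.141, -0.001]
wrist_force: [-1.8, 0.8, 3.9]
finger_gap: 49.2
```

Contact again, so I'll release, lift, and step aside to measure red.

>>> play_rows(
  commands=[
    [0,0,0,0,0,0],
    [0,0,0,0,0,0],
    [0,0,0,0,0,0],
    [0,0,0,0,0,0],
  ],
  gripper=60,
)

```text
t: 36.95
position: [452.5, -261.7, 9.8]
tcp_rot: [-0.046, 3.141, 0.0]
wrist_force: [0.3, -0.6, 0.1]
finger_gap: 65.5
```

>>> play_rows(
  commands=[
    [0,0,0.2,0,0,0],
    [0,0,0.4,0,0,0],
    [0,0,0.8,0,0,0],
    [0,0,0.9,0,0,0],
    [0,0,0.5,0,0,0],
    [0,0.8,0,0,0,0],
    [0,0.8,0,0,0,0],
    [0,0.8,0,0,0,0],
    [0,0,0,0,0,0],
    [0,0,0,0,0,0],
  ],
)

```text
t: 37.95
position: [452.7, -165.5, 122.6]
tcp_rot: [-0.049, 3.14, -0.002]
wrist_force: [0.2, 0.3, -0.7]
finger_gap: 65.6
```

```bash
python3 - <<'E'
from h import *
where('meter_blue',105,50,4,38)
r=where('meter_red',105,50,0,34)
plan(r[0],r[1],5.5,r[2]+90)
E
```

```text
meter_blue top [(np.float64(0.68), 0.52, 208, [385, 283, 406, 294])]
meter_blue side [(np.float64(0.95), 0.42, 557, [384, 199, 453, 234]), (np.float64(0.38), 0.73, 1228, [394, 183, 446, 224])]
    (np.float64(508.1), np.float64(-235.6), np.float64(87.1), np.float64(0.151))
    (np.float64(436.5), np.float64(-247.7), np.float64(2.2), np.float64(0.282))
    (np.float64(458.7), np.float64(-231.1), np.float64(-17.5), np.float64(0.163))
meter_red top [(np.float64(0.45), 0.84, 1388, [387, 206, 423, 258])]
meter_red side [(np.float64(0.52), 0.86, 1058, [337, 144, 380, 180])]
    (np.float64(622.4), np.float64(-277.6), np.float64(5.8), np.float64(0.947))
    (np.float64(626.8), np.float64(-281.6), np.float64(3.4), np.float64(0.842))
    (np.float64(622.6), np.float64(-277.6), np.float64(4.9), np.float64(0.891))
t 38.35 pos [ 452.4 -166.3  121.8] jaw 91.6 tilt 0.01 gap 65.0 F [ 0.4  0.  -0.1] -> total units [ 4.256 -2.782 -2.908] turn 0.66 min rows 5.0 q6 -0.52
```

>>> play_rows(
  commands=[
    [0.71,-0.47,0,0,0,0.12],
    [0.71,-0.47,0,0,0,0.12],
    [0.71,-0.47,0,0,0,0.12],
    [0.71,-0.47,0,0,0,0.12],
    [0.71,-0.47,0,0,0,0.12],
    [0.71,-0.46,0,0,0,0.14],
    [0,0,0,0,0,0],
    [0,0,-0.4,0,0,0],
    [0,0,-0.8,0,0,0],
    [0,0,-0.5,0,0,0],
  ],
  gripper=0,
)

```text
t: 39.35
position: [621.6, -277.7, 51.9]
tcp_rot: [0.147, -3.136, -0.002]
wrist_force: [1.1, -0.4, -1.1]
finger_gap: 85.6
```

>>> play_rows(
  commands=[
    [0,0,-0.5,0,0,0],
    [0,0,-0.4,0,0,0],
    [0,0,-0.2,0,0,0],
    [0,0,-0.1,0,0,0],
    [0,0,0,0,0,0],
    [0,0,0,0,0,0],
  ],
)

```text
t: 39.95
position: [623.6, -278.6, 7.2]
tcp_rot: [-0.147, 3.136, -0.002]
wrist_force: [-0.1, 0.6, -0.2]
finger_gap: 85.7
```

>>> play_rows(
  commands=[
    [0,0,0,0,0,0],
    [0,0,0,0,0,0],
    [0,0,0,0,0,0],
    [0,0,0,0,0,0],
    [0,0,0,0,0,0],
    [0,0,0,0,0,0],
    [0,0,0,0,0,0],
  ],
  gripper=255,
)

```text
t: 40.65
position: [623.6, -278.6, 7.1]
tcp_rot: [-0.148, 3.136, -0.002]
wrist_force: [0.1, -0.9, 5.3]
finger_gap: 49.1
```

>>> play_rows(
  commands=[
    [0,0,0.05,0,0,0],
    [0,0,0.1,0,0,0],
    [0,0,0.2,0,0,0],
    [0,0,0.4,0,0,0],
    [0,0,0.6,0,0,0],
    [0,0,0.6,0,0,0],
    [0,0,0.5,0,0,0],
    [0,0,0.5,0,0,0],
    [0,0,0,0,0,0],
    [0,0,0,0,0,0],
  ],
)

```text
t: 41.65
position: [623.4, -278.4, 125.1]
tcp_rot: [-0.148, 3.136, -0.002]
wrist_force: [-0.0, 1.0, -1.8]
finger_gap: 48.8
```

```bash
python3 - <<'E'
from h import *
plan(440.7,262.2,123.5,97.8)
where('meter_blue',105,50,4,38)
draw('pics/g9.png',{'top':(340,160,182,140),'side':(290,80,182,140)})
E
```

```text
t 41.65 pos [ 623.4 -278.4  125.1] jaw 95.4 tilt 0.13 gap 48.8 F [-0.   1.  -1.8] -> total units [-4.568 13.516 -0.041] turn 0.48 min rows 13.5 q6 -0.61
meter_blue top [(np.float64(0.47), 0.64, 1525, [387, 284, 416, 339])]
meter_blue side [(np.float64(0.42), 0.66, 1452, [394, 178, 447, 225])]
    (np.float64(453.1), np.float64(-261.0), np.float64(1.3), np.float64(0.955))
    (np.float64(454.0), np.float64(-264.6), np.float64(1.6), np.float64(0.938))
    (np.float64(453.2), np.float64(-261.8), np.float64(1.5), np.float64(0.938))
```

View pics/g9.png

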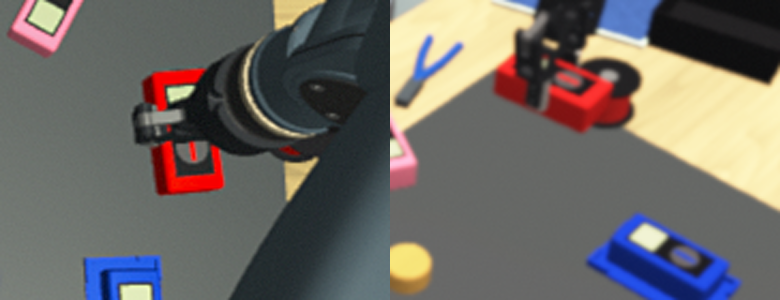

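>>> play_rows(
  commands=[
    [-0.28,0.84,0,0,0,0.03],
    [-0.28,0.84,0,0,0,0.03],
    [-0.28,0.84,0,0,0,0.03],
    [-0.28,0.84,0,0,0,0.03],
    [-0.28,0.84,0,0,0,0.03],
    [-0.28,0.84,0,0,0,0.03],
    [-0.28,0.84,0,0,0,0.03],
    [-0.28,0.84,0,0,0,0.03],
    [-0.28,0.84,0,0,0,0.03],
    [-0.28,0.84,0,0,0,0.03],
    [-0.28,0.84,0,0,0,0.03],
    [-0.28,0.84,0,0,0,0.03],
  ],
)

```text
t: 43.15
position: [487.5, 126.3, 123.5]
tcp_rot: [0.197, -3.135, -0.0]
wrist_force: [1.2, 0.0, -0.5]
finger_gap: 48.7
```

>>> play_rows(
  commands=[
    [-0.28,0.84,0,0,0,0.03],
    [-0.28,0.84,0,0,0,0.03],
    [-0.28,0.84,0,0,0,0.03],
    [-0.35,0.9,0,0,0,0.03],
    [0,0,0,0,0,0],
    [0,0,-0.4,0,0,0],
    [0,0,-0.7,0,0,0],
    [0,0,-0.7,0,0,0],
    [0,0,-0.5,0,0,0],
    [0,0,-0.3,0,0,0],
    [0,0,0,0,0,0],
    [0,0,0,0,0,0],
  ],
)

```text
t: 44.35
position: [441.3, 261.7, 20.4]
tcp_rot: [-0.213, 3.134, 0.0]
wrist_force: [0.8, -0.6, -1.0]
finger_gap: 48.6
```

```bash
python3 - <<'E'
from h import *
plan(440.7,262.2,10,97.8)
E
```

```text
t 44.35 pos [441.3 261.7  20.4] jaw 97.8 tilt 0.03 gap 48.6 F [ 0.8 -0.6 -1. ] -> total units [-0.015  0.012 -0.26 ] turn 0.01 min rows 0.3 q6 0.27
```

>>> play_rows(
  commands=[
    [0,0,-0.08,0,0,0],
    [0,0,-0.08,0,0,0],
    [0,0,-0.04,0,0,0],
    [0,0,-0.02,0,0,0],
    [0,0,-0.01,0,0,0],
    [0,0,-0.01,0,0,0],
    [0,0,0,0,0,0],
    [0,0,0,0,0,0],
  ],
)

```text
t: 45.15
position: [440.9, 261.9, 11.0]
tcp_rot: [-0.213, 3.134, -0.0]
wrist_force: [-3.0, -1.7, 5.7]
finger_gap: 49.2
```

>>> play_rows(
  commands=[
    [0,0,0,0,0,0],
    [0,0,0,0,0,0],
    [0,0,0,0,0,0],
    [0,0,0,0,0,0],
  ],
  gripper=60,
)

```text
t: 45.55
position: [440.8, 261.8, 10.1]
tcp_rot: [0.213, -3.134, 0.0]
wrist_force: [-0.0, 0.4, 0.1]
finger_gap: 65.3
```

>>> play_rows(
  commands=[
    [0,0,0.2,0,0,0],
    [0,0,0.4,0,0,0],
    [0,0,0.8,0,0,0],
    [0,0,0.9,0,0,0],
    [0,0,0.9,0,0,0],
    [0,0,0.9,0,0,0],
    [0,0,0.8,0,0,0],
    [-0.8,0.6,0,0,0,0],
    [-0.8,0.6,0,0,0,0],
    [-0.8,0.6,0,0,0,0],
    [-0.8,0.6,0,0,0,0],
    [-0.8,0.6,0,0,0,0],
  ],
)

```text
t: 46.75
position: [279.7, 382.7, 207.1]
tcp_rot: [-0.213, 3.133, 0.002]
wrist_force: [0.6, 1.1, 1.1]
finger_gap: 65.0
```

>>> play_rows(
  commands=[
    [-0.8,0.6,0,0,0,0],
    [-0.8,0.6,0,0,0,0],
    [-0.5,0.7,0,0,0,0],
    [-0.3,0.7,0,0,0,0],
    [0,0,0,0,0,0],
    [0,0,0,0,0,0],
  ],
)

```text
t: 47.35
position: [184.5, 485.9, 206.5]
tcp_rot: [-0.215, 3.134, -0.001]
wrist_force: [0.2, 0.3, 0.2]
finger_gap: 65.1
```

```bash
python3 - <<'E'
from h import *
for k in COL: where('meter_'+k,105,50,4,38)
plan(0,0,0)
for n in('top','side'): cv2.imwrite(f'pics/{n}9.png',read_camera(n)['color'][:,:,::-1])
E
```

```text
meter_yellow top [(np.float64(0.48), 0.58, 1342, [302, 286, 330, 344]), (np.float64(0.0), 0.41, 930, [215, 280, 255, 347])]
meter_yellow side [(np.float64(0.28), 0.61, 1658, [346, 226, 402, 278])]
    (np.float64(443.6), np.float64(-86.8), np.float64(-9.4), np.float64(0.934))
    (np.float64(446.0), np.float64(-90.0), np.float64(-11.8), np.float64(0.903))
    (np.float64(443.7), np.float64(-87.2), np.float64(-10.5), np.float64(0.915))
meter_red top []
meter_red side [(np.float64(0.61), 0.93, 2616, [203, 349, 275, 418])]
    (np.float64(442.1), np.float64(262.0), np.float64(7.0), np.float64(0.933))
    (np.float64(442.1), np.float64(262.0), np.float64(7.0), np.float64(0.933))
meter_blue top [(np.float64(0.44), 0.67, 1460, [387, 284, 416, 338])]
meter_blue side [(np.float64(0.41), 0.89, 1389, [393, 180, 447, 223])]
    (np.float64(453.2), np.float64(-261.8), np.float64(1.5), np.float64(0.93))
    (np.float64(453.7), np.float64(-264.9), np.float64(6.5), np.float64(0.903))
    (np.float64(452.7), np.float64(-261.8), np.float64(2.3), np.float64(0.911))
meter_green top [(np.float64(0.55), 
[... 334 characters left out ...]
p.float64(-1.6), np.float64(0.9))
    (np.float64(451.1), np.float64(79.1), np.float64(0.5), np.float64(0.915))
meter_white top [(np.float64(0.55), 0.85, 1397, [128, 195, 163, 246]), (np.float64(0.3), 0.95, 1199, [342, 134, 389, 187])]
meter_white side [(np.float64(0.38), 0.9, 922, [267, 128, 305, 169])]
    (np.float64(633.8), np.float64(270.3), np.float64(-11.9), np.float64(0.921))
    (np.float64(772.7), np.float64(-192.8), np.float64(-30.2), np.float64(0.913))
    (np.float64(633.8), np.float64(270.3), np.float64(-11.9), np.float64(0.46))
t 48.35 pos [184.8 485.9 206.3] jaw 97.8 tilt 0.01 gap 65.1 F [ 0.1  0.2 -0.4] -> total units [ -4.62  -12.147  -5.157] turn 0.00 min rows 12.1 q6 0.94
```

View pics/top9.png

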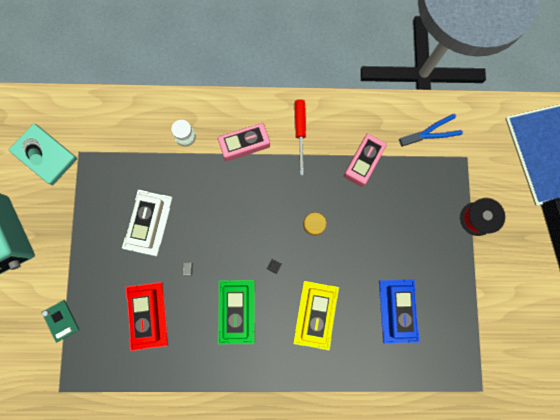

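View pics/side9.png

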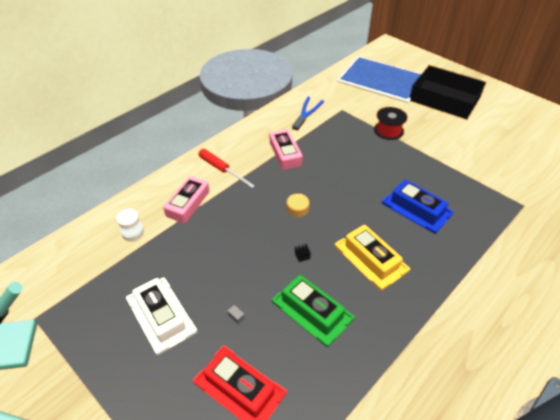

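All five meters lie inside their own cradles (top pixels 148,223; 147,316; 237,312; 316,316; 398,311). The pink look-alikes and clutter haven't moved, and the arm is clear.

```bash
python3 -c "
from rig import *
print(close_job())"
```

```text
the job is handed in; nothing more can be done
None
```

I took both stacks apart from the top (white, green, yellow, blue, red) and laid each meter in the cradle of its own colour. I handed the job in at about 48 s of the 136 s allowed.

- **Setting down:** Each meter was lowered in millimetre steps until the wrist force showed light contact. It read at most about 6 N, and the gripper was opened only after that.
- **Last check:** The final pictures from both cameras show all five face up inside the corner lips. The arm was clear, and the pink look-alikes and clutter had not moved.
- **Fit to the cradles:** At the end, the best fit for each meter put its centre within about 2 mm and its angle within about 1° of its cradle.
- **Checks that disagreed:**
  - Red was not found from above in that last check, and white was not found from the side. Each was confirmed by the other camera and by eye.
  - Fits from the side camera alone differed by up to about 3.5 mm and 5° from the cradle poses.

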